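# Ready the vibrating sorter for the next batch

## Robot

A 6-joint arm with a two-finger parallel gripper is mounted at the origin on the work surface. World frame = base frame: x ahead of the robot, y to its left, z up, the work surface at z = 0. Lengths are in m, angles in rad, forces in N, time in s.
With the tool pointing down it reaches from about 0.275 to 0.975 m from the base axis. Payload 8.4 kg.
Tool frame: the origin (TCP) lies midway between the tips of the shut fingers; the grasp point (between the pads) lies arm.grip_point_offset behind it (arm.grip_point_offset is the distance from the TCP to the grasp point, in m); z points along the fingers, y is the line along which they close (so a half turn about z gives the same grasp; the last joint's range is limited). The gripper opens to 92 mm and grips with 3 to 60 N. Pads are 20 mm wide; open, the fingers measure 128 mm over their backs; the gripper's body (75 mm by 189 mm) begins 69 mm behind the grasp point.
Start: joints at [-1.288, 0.353, 1.633, -0, 1.155, -0.002], TCP at [0.176, -0.6, 0.215] pointing down, gripper open.
Joint ranges: [-2.63, 2.63], [-0.92, 2.1], [0.06, 2.66], [-1.3, 4.44], [0, 2.69], [-3.02, 3.02]. Speed limits (rad/s): [2.22, 2.22, 2.79, 3.14, 3.14, 3.14].

## Interface

Orientations are given as a 3x3 rotation matrix whose columns are the frame's x, y, z axes.
In Python, from workcell import sensors, viewer, arm gives the robot as it stands. The module is installed in compiled form; this text tells all that it offers.
- The arm moves only by the tool drive_tool, never from a script. Its argument "increments" is one flat list of numbers, 7 for each row, row after row: the shift along the tool's x, y, z in cm, then the turn, a rotation vector about the tool's x, y, z in rad, then the closure, from 0 (fully open) to 1 (shut). In form: [x, y, z, wx, wy, wz, hand, x, y, z, wx, wy, wz, hand, ...]. A call has 1 to 12 rows; each row is the pose to reach, as a shift and turn from the pose commanded when the call began, along the tool's axes at that moment; what a row does not reach only later rows make up. A row lasts 1/8 s, in which the tool goes at most 62.5 mm and 10.7 degrees, less where a joint would pass 70% of its speed; a pose out of reach is approached as far as the arm can. A call with a gripper value outside its range is refused whole. The fingers move at their own pace and stop on an object; "squeeze" is the grip in N (left out, the last holds). Time passes only in rows, so rows that repeat a pose let the fingers close. It gives the time, the measured TCP pose, the force, the opening and the grip force at its end, in the units of the state.
- sensors.get_state(): the state, without advancing time (a new reading comes with each control period).
- viewer.grab_frame(name): name is "side" or "top"; returns the picture (400x640x3 uint8, blue, green, red); there is no depth.
- viewer.camera_params(name): a dict with "mtx" (3x3 intrinsics, pixels), "xyz" and "attitude" of the camera in the world. Camera axes: x right, y down, z forward; pixel columns grow to the right and rows downward; lengths in m; the calibration is good to about 2 mm. A picture is of the moment at which its call begins. camera_params takes no time and is no camera call.
- arm.job_done(): hands the job in; it is judged then, once.
Trained networks look in the newest picture that a camera, given by its name, has taken for a name from the list of things; names that differ only in an ending like _2 or _b are one class to them, and where a whole thing is asked for, a point or a joint stands for the part that bears it (a point fixed in the world has none). Each returns a list of dicts, best first, with "confidence" (0 to 1); they miss things now and then, are a little off and sometimes report something else, mostly with a low value. They report only what shows in the picture. A call takes as long as a camera call. They do not tell look-alikes from the thing itself.
- viewer.cut_out(target, camera): "pixels" (400x640 bool, what is visible of it) and "position" ([column, row] in pixels, amid what is visible of it).
The state is a dict: "time": time; "joints": joint angles; "joint_velocities": joint speeds; "tau": joint torques, N m; "eef_pos": TCP position; "eef_rot": TCP orientation; "ft_force": force on the tool from outside, world axes, zero at the start; "ft_torque": the same for the moment, N m; "finger_gap": finger opening in m; "finger_force": force on a finger pad.
Only numpy, scipy, OpenCV 4.12 (cv2) and the standard library are available. Lean on these libraries where they do the work, as an engineer would, in place of code of your own. Each camera call takes 0.05 s, during which the arm holds its last target. There are 200 camera calls.

## Task

Get the bench sorter ready for the next batch: first take the scraper block and wipe every loose brass offcut off the plate, over its open side into the catch trough, pushing them only with the scraper and not with the gripper's fingers, and stand the scraper upright back on its rubber pad. Then stack all the round discs on the plate, centred on the ring mark, largest at the bottom and each smaller one above. Only when the stack is complete, slide the speed slider's grip level with the steel pointer beside its track and let go; leave the other things on the bench alone.

Things in the scene. Friction and masses are not known exactly. Their poses are not given: they have to be found in the camera images.
- station: fixed sorter: dark plate 170 (x) by 190 mm (y), top 34 mm above the table; 8 mm high lips on three sides (inner faces x = +-85, y = +95 mm). Open side at y = -95 mm drops into a grey catch trough (floor 4 mm high, inside y -95 to -175, x +-89 mm, walls 26 mm high). Origin on the table under the plate's centre; z up
- plate_mark (a point): centre of the white ring mark (76 mm across, with a cross) in the middle of the plate, on the plate's top face
- pad: flat black rubber rest pad, fixed, 80 mm (x) by 130 mm (y), 4 mm thick; origin at the centre of its underside
- scraper: scraper block, loose: white foot 28 mm (x) by 80 mm (y) by 30 mm high with a flat underside and upright working faces at x = +-14 mm, and on it a wooden grip bar 22 mm (x) by 60 mm (y) from 30 to 72 mm high. Stands upright on the pad at the start. Origin at the centre of its underside; z up
- chip0: loose brass offcut, a flat bar 36 by 18 by 9 mm (x, y, z), lying on the plate at the start; may be absent. Origin at the centre of its underside
- chip1: loose brass offcut, a flat bar 36 by 18 by 9 mm (x, y, z), lying on the plate at the start; may be absent. Origin at the centre of its underside
- chip2: loose brass offcut, a flat bar 36 by 18 by 9 mm (x, y, z), lying on the plate at the start; may be absent. Origin at the centre of its underside
- chip3: loose brass offcut, a flat bar 36 by 18 by 9 mm (x, y, z), lying on the plate at the start; may be absent. Origin at the centre of its underside
- chip4: loose brass offcut, a flat bar 36 by 18 by 9 mm (x, y, z), lying on the plate at the start; may be absent. Origin at the centre of its underside
- chip5: loose brass offcut, a flat bar 36 by 18 by 9 mm (x, y, z), lying on the plate at the start; may be absent. Origin at the centre of its underside
- disc68: flat round aluminium carrier disc, 68 mm in diameter and 16 mm thick, lying flat on the table at the start; may be absent; either face may be up. Origin at the middle of the disc (8 mm above its support when flat); z is its axis
- disc60: flat round aluminium carrier disc, 60 mm in diameter and 16 mm thick, lying flat on the table at the start; may be absent; either face may be up. Origin at the middle of the disc (8 mm above its support when flat); z is its axis
- disc52: flat round aluminium carrier disc, 52 mm in diameter and 16 mm thick, lying flat on the table at the start; may be absent; either face may be up. Origin at the middle of the disc (8 mm above its support when flat); z is its axis
- disc44: flat round aluminium carrier disc, 44 mm in diameter and 16 mm thick, lying flat on the table at the start; may be absent; either face may be up. Origin at the middle of the disc (8 mm above its support when flat); z is its axis
- fader_base: grey track of the sorter's speed slider, fixed, 40 mm (x) by 190 mm (y) by 14 mm high; the grip slides along its y axis. Origin at the centre of its underside
- fader (a joint): travel of the slider's black grip along the track's +y, 0 to 0.14 m; 0 is the end of travel nearest the robot (70 mm on the -y side of the track's origin). It stays where it is left
- fader_top (a point): top centre of the slider's black grip, 54 mm above the table; the grip is 28 mm (track x) by 20 mm (track y) and 40 mm tall. It moves with the grip
- pointer: fixed steel set pointer beside the track, 28 mm (x) by 18 mm (y), 16 mm high, with axes parallel to the track's; the centre of the slider's grip belongs level with its origin along y (y = 0 in its frame). Origin at the centre of the pointer on the table
- jar: bystander: amber jar with a white lid, 48 mm across, 75 mm high; origin at its underside
- tape: bystander: roll of paper tape lying flat, 90 mm across, 22 mm high; origin at its underside
- driver: bystander: black-handled screwdriver lying down, 200 mm long; origin at its middle
- pinplate: bystander: black pin plate 100 by 150 by 6 mm lying beyond the sorter; origin at its underside
Things that resemble listed ones, but are neither listed nor needed, are in the scene too. Leave any blue or green look-alike of the scraper alone.

How it is judged:
On the way, in this order (a step that is already met when the one before it is completed fails the run):
1. the scraper is held down on the plate (x of scraper in the frame of station between -0.085 and 0.085 m and y of scraper in the frame of station between -0.12 and 0.095 m and z of scraper in the frame of station between 0.028 and 0.04 m and contact force between the fingers and scraper above 2 N), for 0.1 s.
2. every offcut lies in the catch trough (x of chip0 in the frame of station between -0.095 and 0.095 m and y of chip0 in the frame of station between -0.18 and -0.09 m and z of each of chip0, chip1, chip2, chip3, chip4, chip5 in the frame of station below 0.031 m and x of chip1 in the frame of station between -0.095 and 0.095 m and y of chip1 in the frame of station between -0.18 and -0.09 m and x of chip2 in the frame of station between -0.095 and 0.095 m and y of chip2 in the frame of station between -0.18 and -0.09 m and x of chip3 in the frame of station between -0.095 and 0.095 m and y of chip3 in the frame of station between -0.18 and -0.09 m and x of chip4 in the frame of station between -0.095 and 0.095 m and y of chip4 in the frame of station between -0.18 and -0.09 m and x of chip5 in the frame of station between -0.095 and 0.095 m and y of chip5 in the frame of station between -0.18 and -0.09 m), for 0.2 s.
3. the scraper stands upright on its pad (x of scraper in the frame of pad between -0.035 and 0.035 m and y of scraper in the frame of pad between -0.045 and 0.045 m and z of scraper in the frame of pad below 0.008 m and angle between scraper's own z axis and vertical below 0.08 rad and linear speed of scraper below 0.02 m/s), for 0.2 s.
4. all discs are stacked on the ring mark, largest at the bottom (horizontal distance between each of disc68, disc60, disc52, disc44 and plate_mark below 0.01 m and angle between the z axis of each of disc68, disc60, disc52, disc44 and the z axis of station, either way round below 0.08 rad and z of each of disc68, disc60, disc52, disc44 in the frame of station below 0.098 m and linear speed of each of disc68, disc60, disc52, disc44 below 0.02 m/s and ((angle between disc68's own z axis and vertical below 0.1 rad and z of disc60 in the frame of disc68 above 0.012 m) or (angle between disc68's own z axis and vertical above 3.04 rad and z of disc60 in the frame of disc68 below -0.012 m)) and ((angle between disc68's own z axis and vertical below 0.1 rad and z of disc52 in the frame of disc68 above 0.012 m) or (angle between disc68's own z axis and vertical above 3.04 rad and z of disc52 in the frame of disc68 below -0.012 m)) and ((angle between disc68's own z axis and vertical below 0.1 rad and z of disc44 in the frame of disc68 above 0.012 m) or (angle between disc68's own z axis and vertical above 3.04 rad and z of disc44 in the frame of disc68 below -0.012 m)) and ((angle between disc60's own z axis and vertical below 0.1 rad and z of disc52 in the frame of disc60 above 0.012 m) or (angle between disc60's own z axis and vertical above 3.04 rad and z of disc52 in the frame of disc60 below -0.012 m)) and ((angle between disc60's own z axis and vertical below 0.1 rad and z of disc44 in the frame of disc60 above 0.012 m) or (angle between disc60's own z axis and vertical above 3.04 rad and z of disc44 in the frame of disc60 below -0.012 m)) and ((angle between disc52's own z axis and vertical below 0.1 rad and z of disc44 in the frame of disc52 above 0.012 m) or (angle between disc52's own z axis and vertical above 3.04 rad and z of disc44 in the frame of disc52 below -0.012 m))), for 0.3 s.
5. the slider's grip is level with the pointer (y of fader_top in the frame of pointer between -0.006 and 0.006 m and velocity of joint fader between -0.01 and 0.01 m/s), for 0.2 s.
At the end, for the whole second after the job is handed in: offcuts in the catch trough; scraper upright on its pad (centre within 35 mm across, 45 mm along); discs flat in one stack on the plate, largest at the bottom, each within 10 mm of the ring mark's centre; slider grip within 6 mm of the pointer along the track; all at rest and released (all of step 2 and all of step 3 and all of step 4 and all of step 5); the robot touches nothing.
It fails at once if the gripper's fingers push an offcut that lies on the plate ((contact force between the fingers and chip0 above 1 N and z of chip0 in the frame of station above 0.03 m) or (contact force between the fingers and chip1 above 1 N and z of chip1 in the frame of station above 0.03 m) or (contact force between the fingers and chip2 above 1 N and z of chip2 in the frame of station above 0.03 m) or (contact force between the fingers and chip3 above 1 N and z of chip3 in the frame of station above 0.03 m) or (contact force between the fingers and chip4 above 1 N and z of chip4 in the frame of station above 0.03 m) or (contact force between the fingers and chip5 above 1 N and z of chip5 in the frame of station above 0.03 m)).
It fails at once if a bystander is disturbed (moved more than 40 mm) (distance of any of jar, tape, driver, pinplate from where it was at the start of the episode above 0.04 m).
Of chip0, chip1, chip2, chip3, chip4, chip5 only 4 to 6 are there at a start; the rules pass over those that are not, and their reading is None.
Of disc68, disc60, disc52, disc44 only 3 to 4 are there at a start; the rules pass over those that are not, and their reading is None.
At some moment in a run one of disc68, disc60, disc52, disc44 may be knocked a few centimetres aside while the robot is not near it.
It also fails if it takes over 210 s, if anything falls off the work surface, if the arm or the gripper's body presses on something with over 40 N, if the wrist force passes 120 N, or if a joint passes its speed limit or range.

## Working session

There is one attempt and no reset: what is moved stays moved. The work goes in short steps, Python scripts to look and compute and a tool call to move; the robot and the scene stay as the last step left them, time stands still between calls to the robot, and variables do not carry over. Pictures are saved under pics/ and viewed, at most 14 in all, crops included, and the job is handed in when it is done.

Besides the shell and the picture viewer there is one more tool, called after "Call:" in YAML: its name, and indented under it one key for each argument. drive_tool: Moves the arm, as the interface text tells. Its arguments: {"type":"object","properties":{"increments":{"type":"array"},"squeeze":{"type":"number"}},"required":["increments"]}

```bash
mkdir -p pics
python3 - <<'E'
from workcell import sensors, viewer, arm
import cv2,numpy as np
for n in("top","side"):
    cv2.imwrite(f"pics/{n}0.png",viewer.grab_frame(n))
    p=viewer.camera_params(n);print(n,p)
s=sensors.get_state();print({k:np.round(v,3).tolist() for k,v in s.items()},arm.grip_point_offset)
E
```

```text
top {'mtx': array([[433.7437813 ,   0.        , 320.04763857],
       [  0.        , 433.7437813 , 197.70006099],
       [  0.        ,   0.        ,   1.        ]]), 'xyz': array([ 0.34803324, -0.00378954,  1.38659512]), 'attitude': array([[ 0.0151358 , -0.98897406,  0.14731334],
       [-0.99985373, -0.01614371, -0.00564867],
       [ 0.00796457, -0.1472063 , -0.98907374]])}
side {'mtx': array([[489.01960531,   0.        , 319.52651397],
       [  0.        , 489.01960531, 195.83442732],
       [  0.        ,   0.        ,   1.        ]]), 'xyz': array([ 0.48743665, -0.86913062,  1.04961257]), 'attitude': array([[ 0.99665639, -0.06922036,  0.04341182],
       [-0.08039169, -0.73580006,  0.67241017],
       [-0.01460206, -0.67365185, -0.73890458]])}
{'time': 0.1, 'joints': [-1.288, 0.354, 1.634, -0.0, 1.155, -0.002], 'joint_velocities': [-0.002, -0.003, -0.001, -0.002, 0.0, 0.001], 'tau': [-0.002, -59.491, -33.493, 0.07, 0.018, -0.0], 'eef_pos': [0.175, -0.599, 0.214], 'eef_rot': [[0.96, 0.281, -0.0], [0.281, -0.96, 0.001], [0.0, -0.001, -1.0]], 'ft_force': [-0.086, -0.514, 0.469], 'ft_torque': [0.051, -0.031, -0.048], 'finger_force': 0.0, 'finger_gap': 0.092} 0.0187
```

View pics/top0.png

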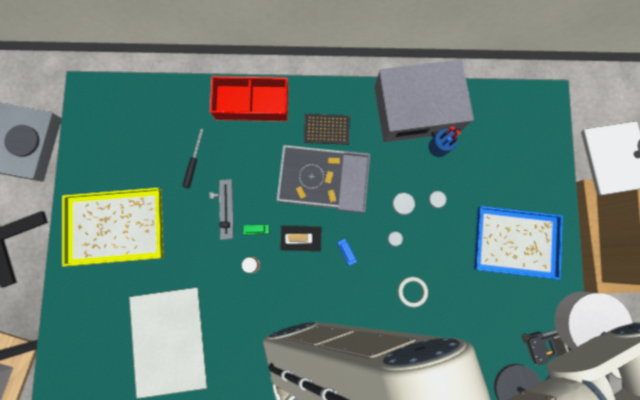

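View pics/side0.png

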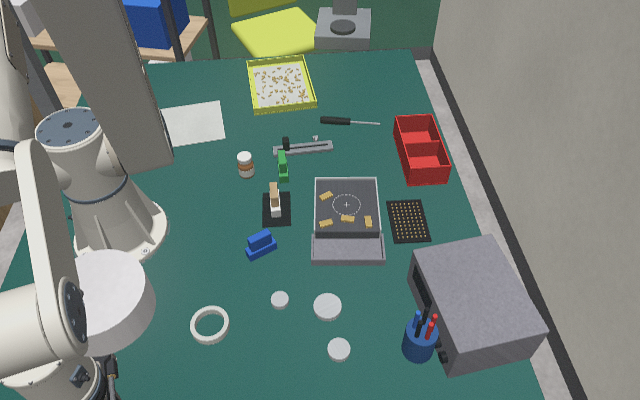

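The top view shows the plate at about (312,176), with the trough to its right. There are 4 chips, at (334,160), (329,177), (301,192) and (332,196), and 3 discs, at (404,203), (438,199) and (396,239). The white scraper is on its pad at (300,238), and the slider is at (225,210) with the pointer at (213,195). The green and blue scrapers are look-alikes.

```bash
cat > h.py <<'E'
from workcell import sensors, viewer, arm
import cv2,numpy as np
P={n:viewer.camera_params(n) for n in("top","side")}
def w(n,px,z):
    p=P[n];px=np.atleast_2d(np.asarray(px,float))
    d=(p["attitude"]@np.linalg.inv(p["mtx"])@np.c_[px,np.ones(len(px))].T).T
    return (p["xyz"]+d*((z-p["xyz"][2])/d[:,2])[:,None])[:,:2]
def proj(n,X):
    p=P[n];c=(np.atleast_2d(X)-p["xyz"])@p["attitude"];c=c@p["mtx"].T;return c[:,:2]/c[:,2:]
def rect(n,m,z):
    "min area rect of mask in world plane z"
    c=max(cv2.findContours(m.astype(np.uint8),0,1)[0],key=len)[:,0]
    W=w(n,c,z)
    r=cv2.minAreaRect((W*1000).astype(np.float32));return np.round(r[0],1),np.round(r[1],1),round(r[2],1)
E
python3 - <<'E'
from h import *
Z=dict(station=.034,pad=.004,scraper=.072,chip0=.043,disc68=.016,fader_base=.014,fader=.054,pointer=.016,jar=.075,tape=.022)
for n in P:
    viewer.grab_frame(n)
    for t,z in Z.items():
        for d in viewer.cut_out(t,n):
            if d["confidence"]>.2: print(n,t,round(d["confidence"],2),np.round(d["position"]),d["pixels"].sum(),w(n,d["position"],z).round(3)[0],*rect(n,d["pixels"],z))
print(sensors.get_state()["time"])
E
```

```text
top station 0.74 [322. 176.] 4840 [ 0.619 -0.017] [613.4 -22.6] [284.4 193.1] 84.5
top pad 0.85 [303. 232.] 722 [0.444 0.04 ] [424.7  47.4] [128.8  78. ] 89.0
top pad 0.69 [226. 223.] 56 [0.467 0.288] [464.3 288.5] [19.2 29. ] 0.9
top pad 0.41 [299. 240.] 230 [0.416 0.052] [423.4  54.8] [25.4 79.5] 0.9
top scraper 0.66 [348. 253.] 246 [ 0.377 -0.098] [380.9 -94.9] [76.1 29.7] 28.8
top scraper 0.65 [298. 239.] 221 [0.418 0.053] [419.7  52. ] [24.1 75.6] 0.9
top scraper 0.6 [258. 229.] 241 [0.446 0.177] [444.9 179.6] [28.7 76.3] 4.3
top chip0 0.61 [334. 163.] 63 [ 0.661 -0.053] [668.2 -53.9] [16.2 31.8] 1.0
top chip0 0.59 [330. 196.] 41 [ 0.556 -0.044] [556.2 -48.7] [30.  12.9] 18.9
top chip0 0.47 [329. 176.] 65 [ 0.618 -0.039] [615.1 -38.6] [19.5 35.3] 75.0
top chip0 0.39 [303. 190.] 71 [0.57  0.041] [564.   47.9] [36.9 19.6] 27.5
top disc68 0.7 [403. 201.] 375 [ 0.547 -0.276] [ 538.7 -277.6] [64.9 69.2] 45.2
top disc68 0.48 [440. 200.] 214 [ 0.55  -0.394] [ 554.2 -387.6] [48.1 52.2] 88.7
top fader_base 0.92 [224. 210.] 758 [0.509 0.292] [512.3 285.5] [186.8  41.2] 2.8
top fader_base 
[... 1419 characters left out ...]
 [325. 308.] 607 [ 0.532 -0.286] [ 537.2 -284.7] [69.1 66.5] 84.9
side disc68 0.78 [337. 348.] 449 [ 0.549 -0.39 ] [ 552.  -392.5] [53.8 49.1] 84.8
side disc68 0.52 [302. 147.] 718 [0.51  0.285] [511.3 296.7] [186.9  91.8] 0.5
side fader_base 0.61 [303. 149.] 662 [0.512 0.276] [512.2 294.1] [ 89.9 186.4] 84.5
side fader 0.67 [284. 144.] 88 [0.456 0.26 ] [459.9 262.9] [19.6 61.8] 3.2
side pointer 0.33 [302. 148.] 689 [0.509 0.279] [512.5 291.8] [ 89.7 185.3] 84.5
side jar 0.95 [243. 166.] 396 [0.337 0.151] [342.7 160.7] [ 45.7 115.7] 4.9
side jar 0.32 [325. 198.] 91 [0.559 0.008] [560.8  15.8] [36.9 22.8] 29.0
side tape 0.92 [216. 333.] 759 [ 0.28  -0.332] [ 265.4 -309.1] [90.  96.7] 43.2
1.2
```

Run:
```python
import cv2
a=cv2.imread("pics/top0.png")[130:275,190:460]
cv2.imwrite("pics/tc.png",cv2.resize(a,None,fx=2.95,fy=2.95,interpolation=cv2.INTER_CUBIC))
b=cv2.imread("pics/side0.png")[120:275,230:440]
cv2.imwrite("pics/sc.png",cv2.resize(b,None,fx=3.8,fy=3.8,interpolation=cv2.INTER_CUBIC))
```

```text
(no output)
```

View pics/tc.png

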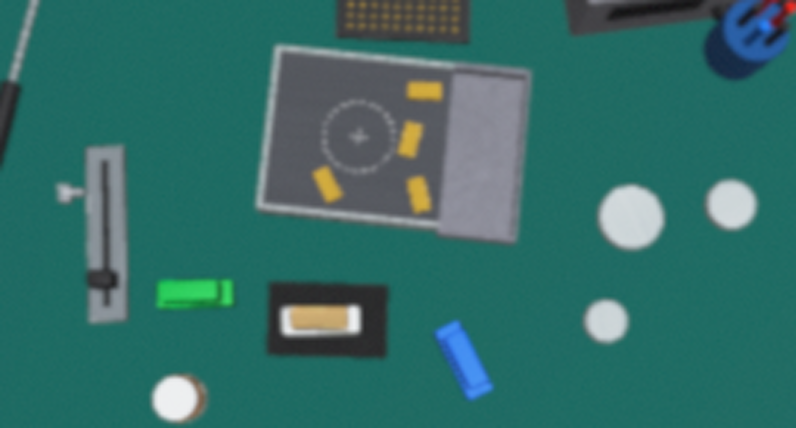

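View pics/sc.png

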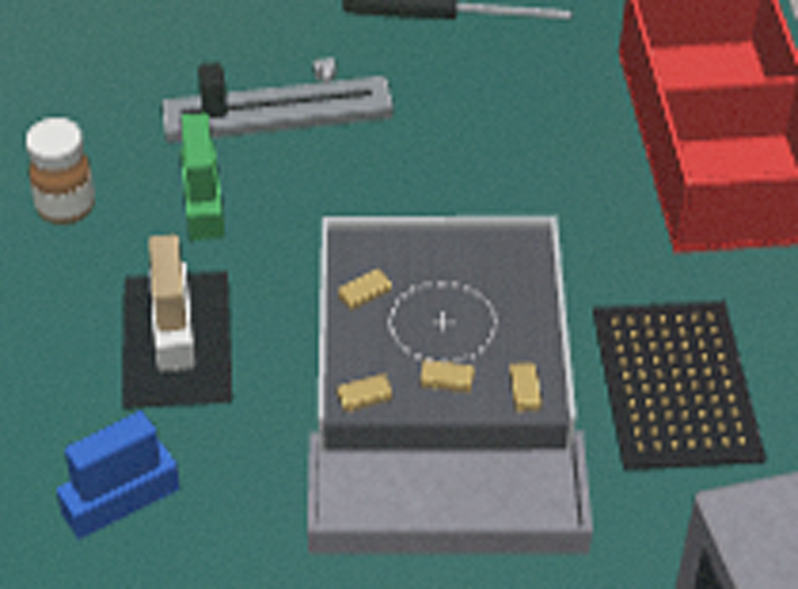

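Top crop: ring cross at (359,136), which is full-image (311.7,176.1). Side crop: ring cross at (443,321), which is (346.6,204.5). There are 4 chips, all in the half nearer the open side except one at top crop (327,185). Next I'll refine the poses by silhouette.

```bash
cat >> h.py <<'E'
from scipy.optimize import least_squares
def cyl(r,z0,z1):
    a=np.linspace(0,2*np.pi,48)[:-1];return np.vstack([np.c_[r*np.cos(a),r*np.sin(a),a*0+z] for z in(z0,z1)])
def box(a,b,z0,z1): return np.array([[x,y,z] for x in(-a/2,a/2) for y in(-b/2,b/2) for z in(z0,z1)])
def cen(n,parts,x,y,yaw):
    S=16;c,s=np.cos(yaw),np.sin(yaw);H=[]
    for p in parts:
        q=p.copy();q[:,0]=x+c*p[:,0]-s*p[:,1];q[:,1]=y+s*p[:,0]+c*p[:,1]
        H.append(cv2.convexHull(((proj(n,q)+.5)*S).astype(np.float32)).astype(np.int32))
    o=np.vstack(H).reshape(-1,2).min(0)-2;m=np.zeros(tuple((np.vstack(H).reshape(-1,2).max(0)-o+4)[::-1]),np.uint8)
    for h in H: cv2.fillPoly(m,[h-o],1)
    M=cv2.moments(m,True);return np.array([M['m10'],M['m01']])/M['m00']/S+o/S-.5+.5/S, M['m00']/S/S
def locate(n,mask,parts,x0,yaw=0):
    M=cv2.moments(mask.astype(np.uint8),True);t=np.array([M['m10'],M['m01']])/M['m00'];z=np.mean([p[:,2].mean() for p in parts])
    x=np.array(x0,float)
    for _ in range(6): x=x+(w(n,t,z)-w(n,cen(n,parts,*x,yaw)[0],z))[0]
    return x, M['m00']/cen(n,parts,*x,yaw)[1]
def comp(mask,n,X):
    "connected component of mask nearest the world point"
    k,l,st,c=cv2.connectedComponentsWithStats(mask.astype(np.uint8))
    p=proj(n,[X])[0];d=np.hypot(*(c-p).T)+1e4*(st[:,4]<15);d[0]=1e9;i=d.argmin();return l==i
def hsv(im): return cv2.cvtColor(im,cv2.COLOR_BGR2HSV).astype(int)
def white(im): h=hsv(im);return (h[...,2]>140)&(h[...,1]<60)
def discs(ims,ds):
    for D,x in ds:
        for n,im in ims.items():
            m=comp(white(im),n,[*x,.012]);print("disc",D,n,*[np.round(v,4) for v in locate(n,m,[cyl(D/2000,0,.016)],x)])
E
python3 - <<'E'
from h import *
ims={n:cv2.imread(f"pics/{n}0.png") for n in P}
discs(ims,[(68,(.537,-.281)),(52,(.552,-.390)),(44,(.425,-.25))])
for n,im in ims.items():
    h=hsv(im)
    # scraper: white or wood
    m=(h[...,2]>100)&~((h[...,0]>60)&(h[...,0]<130)&(h[...,1]>60))
    m=comp(m,n,[.42,.052,.04]);print("scraper",n,locate(n,m,[box(.028,.08,.004,.034),box(.022,.06,.034,.076)],(.42,.05),0.016))
    m=(h[...,2]<62);m=comp(m,n,[.46,.287,.035]);print("grip",n,m.sum(),locate(n,m,[box(.02,.028,.014,.054)],(.46,.287),.0))
print("ring",w("top",[311.7,176.1],.034),w("side",[346.6,204.5],.034))
# corners from crops
T=lambda a:np.array(a)/2.95+[190,130]; S=lambda a:np.array(a)/3.8+[230,120]
print("pointer tip/base",w("top",T([[68,192]]),.016),w("side",S([[325,68]]),.010))
for nm,n,f,pts,z in [("track","top",T,[[86,148],[125,146],[127,319],[89,323]],.014),("track","side",S,[[163,100],[388,78],[392,98],[167,122]],.014),
 ("plate lips back top corners","top",T,[[277,46],[260,208]],.042),("lips","side",S,[[324,218],[557,218]],.042),
 ("trough end","top",T,[[529,72],[517,242]],.026),("trough end","side",S,[[310,533],[590,533]],.026),
 ("plate edge","side",S,[[327,424],[567,428]],.034)]:
    print(nm,n,(w(n,f(pts),z)*1000).round(1).tolist())
E
```

```text
disc 68 top [ 0.5403 -0.2799] 1.0038
disc 68 side [ 0.5381 -0.276 ] 0.8994
disc 52 top [ 0.5557 -0.3898] 0.9675
disc 52 side [ 0.5538 -0.3858] 0.8831
disc 44 top [ 0.4265 -0.2515] 1.0033
disc 44 side [ 0.4246 -0.2473] 0.8198
scraper top (array([0.42234515, 0.05407318]), 1.2037174369250674)
grip top 36 (array([0.46055711, 0.28507537]), 0.4209180178122859)
scraper side (array([0.41985817, 0.05464935]), 0.9364603513025033)
grip side 72 (array([0.45923519, 0.28049379]), 0.6910099722576292)
ring [[0.61840464 0.0160442 ]] [[0.61899113 0.01578337]]
pointer tip/base [[0.55503461 0.3299405 ]] [[0.55600128 0.33025887]]
track top [[604.1, 313.4], [607.0, 271.1], [419.2, 260.5], [414.3, 300.8]]
track side [[418.4, 298.4], [607.5, 307.8], [608.4, 282.5], [421.2, 271.1]]
plate lips back top corners top [[714.4, 106.3], [537.3, 119.5]]
lips side [[540.2, 120.9], [716.1, 104.2]]
trough end top [[694.3, -168.2], [507.2, -155.0]]
trough end side [[509.8, -155.6], [695.1, -172.4]]
plate edge side [[527.7, -71.1], [692.6, -89.8]]
```

```bash
cat > g.py <<'E'
from h import *
import sys
from scipy.spatial.transform import Rotation as Ro
C=np.array([.6187,.0159]);YAW=-.09
def st(x,y): c,s=np.cos(YAW),np.sin(YAW);return C+[c*x-s*y,s*x+c*y]
def go(x,y,z,psi):
    s=sensors.get_state();R=np.array(s["eef_rot"]);c,q=np.cos(psi),np.sin(psi)
    T=np.array([[c,q,0],[q,-c,0],[0,0,-1.]])
    d=R.T@(np.array([x,y,z])-s["eef_pos"])*100
    print("inc",d.round(2),Ro.from_matrix(R.T@T).as_rotvec().round(3))
if __name__=="__main__":
    a=[float(v) for v in sys.argv[1:]];go(a[0],a[1],a[2],np.deg2rad(a[3]))
E
python3 g.py .421 .054 .20 91
```

```text
inc [ 41.92 -55.85   1.46] [ 0.    -0.    -1.303]
```

Call:
drive_tool:
  increments: [41.9,-55.85,1.5,0,0,-1.303,0,41.9,-55.85,1.5,0,0,-1.303,0,41.9,-55.85,1.5,0,0,-1.303,0,41.9,-55.85,1.5,0,0,-1.303,0,41.9,-55.85,1.5,0,0,-1.303,0,41.9,-55.85,1.5,0,0,-1.303,0,41.9,-55.85,1.5,0,0,-1.303,0,41.9,-55.85,1.5,0,0,-1.303,0,41.9,-55.85,1.5,0,0,-1.303,0,41.9,-55.85,1.5,0,0,-1.303,0,41.9,-55.85,1.5,0,0,-1.303,0,41.9,-55.85,1.5,0,0,-1.303,0]
  squeeze: 30

```text
time: 2.7
eef_pos: [0.4218, 0.0571, 0.1998]
eef_rot: [[-0.022, 1.0, 0.001], [1.0, 0.022, 0.001], [0.001, 0.001, -1.0]]
ft_force: [-0.1, -0.9, -0.0]
finger_gap: 0.0921
finger_force: 0.0
```

```bash
python3 g.py .421 .054 .041 91; python3 -c "
from h import *;s=sensors.get_state();print(s['joints'],s['eef_pos'])"
```

```text
inc [-0.32 -0.1  15.88] [ 0.001 -0.001  0.004]
[1.30681654e-01 5.24307343e-02 2.05291502e+00 5.70831197e-04
 1.03529794e+00 1.08860610e-01] [0.42180672 0.0571292  0.19975959]
```

Call:
drive_tool:
  increments: [-0.3,-0.1,8,0,0,0,0,-0.3,-0.1,13,0,0,0,0,-0.3,-0.1,15.9,0,0,0,0,-0.3,-0.1,15.9,0,0,0,0,-0.3,-0.1,15.9,0,0,0,1,-0.3,-0.1,15.9,0,0,0,1,-0.3,-0.1,15.9,0,0,0,1,-0.3,-0.1,15.9,0,0,0,1,-0.3,-0.1,15.9,0,0,0,1,-0.3,-0.1,15.9,0,0,0,1,-0.3,-0.1,15.9,0,0,0,1]
  squeeze: 40

```text
time: 4.08
eef_pos: [0.4199, 0.0509, 0.0406]
eef_rot: [[-0.017, 1.0, -0.0], [1.0, 0.017, -0.0], [-0.0, -0.0, -1.0]]
ft_force: [1.7, -1.1, 0.3]
finger_gap: 0.0238
finger_force: 0.5
```

```bash
python3 -c "
from g import *;go(.421,.054,.041,np.deg2rad(91));
p=st(-.043,.06);print(p)
c,s=np.cos(YAW),np.sin(YAW);print(np.rad2deg(YAW));go(*p,.11,YAW+np.pi)
go(*p,.11,YAW)"
```

```text
inc [ 0.31  0.12 -0.04] [-0.  0. -0.]
[0.58126675 0.07952194]
-5.156620156177409
inc [ 2.59 16.19 -6.95] [-0.    -0.    -1.464]
inc [ 2.59 16.19 -6.95] [-0.     0.     1.678]
```

Call:
drive_tool:
  increments: [0,0,0,0,0,0,1,0,0,0,0,0,0,1,0,0,0,0,0,0,1,0,0,-4,0,0,0,1,0,0,-7,0,0,0,1,0,0,-7,0,0,0,1,0,0,-7,0,0,0,1]

```text
time: 4.95
eef_pos: [0.4192, 0.0508, 0.1098]
eef_rot: [[-0.017, 1.0, -0.001], [1.0, 0.017, -0.0], [-0.0, -0.001, -1.0]]
ft_force: [0.1, -0.6, -1.8]
finger_gap: 0.0216
finger_force: 40.0
```

```bash
python3 -c "
from g import *
s=sensors.get_state();print(s['finger_gap'],s['finger_force'],s['eef_pos'])
p=st(-.043,.06);go(*p,.11,YAW+np.pi);go(*p,.11,YAW)"
```

```text
0.021580300373155968 39.99679505825043 [0.41919109 0.0508019  0.10980855]
inc [ 2.6  16.25 -0.04] [-1.000e-03 -1.000e-03 -1.464e+00]
inc [ 2.6  16.25 -0.04] [-1.000e-03  1.000e-03  1.678e+00]
```

Call:
drive_tool:
  increments: [2.3,16.5,0,0,0,-1.464,1,2.3,16.5,0,0,0,-1.464,1,2.3,16.5,0,0,0,-1.464,1,2.3,16.5,0,0,0,-1.464,1,2.3,16.5,0,0,0,-1.464,1,2.3,16.5,0,0,0,-1.464,1,2.3,16.5,0,0,0,-1.464,1,2.3,16.5,0,0,0,-1.464,1,2.3,16.5,0,0,0,-1.464,1,2.3,16.5,0,0,0,-1.464,1,2.3,16.5,0,0,0,-1.464,1,2.3,16.5,0,0,0,-1.464,1]

```text
time: 6.45
eef_pos: [0.5844, 0.0767, 0.1105]
eef_rot: [[-0.996, 0.091, -0.0], [0.091, 0.996, -0.0], [0.0, -0.0, -1.0]]
ft_force: [-0.5, -0.8, -0.9]
finger_gap: 0.0217
finger_force: 40.0
```

```bash
python3 -c "
from g import *
go(*st(-.0395,.06),.0713,YAW+np.pi);go(*st(-.0395,-.103),.0713,YAW+np.pi)
im=viewer.grab_frame('top');im=im[130:230,260:390];cv2.imwrite('pics/a.png',cv2.resize(im,None,fx=5,fy=5,interpolation=2))"
```

```text
inc [-0.01  0.26  3.92] [-0.    -0.    -0.001]
inc [ -0.02 -16.04   3.92] [-0.    -0.    -0.001]
```

View pics/a.png

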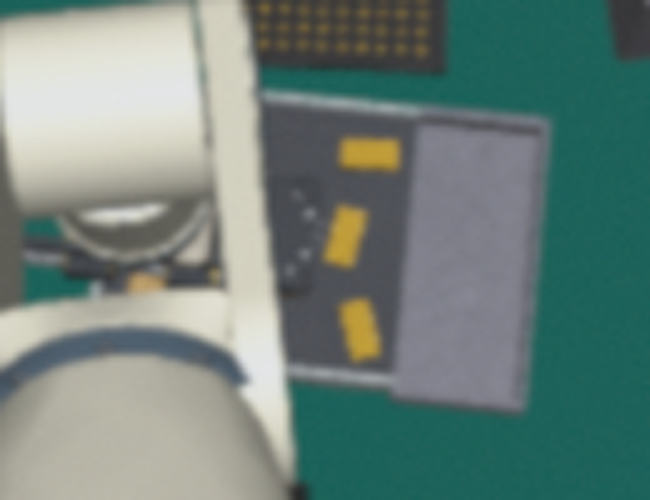

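The arm hides half the plate. Chips A, B and D show at crop (370,154), (346,237) and (360,330). Lowering the scraper behind chip C.

Call:
drive_tool:
  increments: [0,0.8,2,0,0,0,1,0,0.8,3.4,0,0,0,1,0,0.8,3.8,0,0,0,1,0,0.8,3.95,0,0,0,1,0,0.8,3.95,0,0,0,1]

```text
time: 7.12
eef_pos: [0.5852, 0.0846, 0.071]
eef_rot: [[-0.996, 0.09, 0.0], [0.09, 0.996, -0.0], [-0.0, 0.0, -1.0]]
ft_force: [0.1, -0.2, -0.8]
finger_gap: 0.0218
finger_force: 40.0
```

Call:
drive_tool:
  increments: [0,-1.4,0,0,0,0,1,0,-2.8,0,0,0,0,1,0,-4.2,0,0,0,0,1,0,-5.6,0,0,0,0,1,0,-7,0,0,0,0,1,0,-8.4,0,0,0,0,1,0,-9.8,0,0,0,0,1,0,-11.2,0,0,0,0,1,0,-12.6,0,0,0,0,1,0,-14,0,0,0,0,1,0,-15.4,0,0,0,0,1,0,-16.9,0,0,0,0,1]

```text
time: 8.62
eef_pos: [0.5699, -0.0847, 0.0711]
eef_rot: [[-0.996, 0.09, -0.0], [0.09, 0.996, -0.0], [0.0, -0.0, -1.0]]
ft_force: [0.6, -0.6, -0.9]
finger_gap: 0.0218
finger_force: 40.0
```

Call:
drive_tool:
  increments: [0,0,0,0,0,0,1,0,0,0,0,0,0,1,0,0,-4,0,0,0,1,0,4,-5,0,0,0,1,-4,10,-5,0,0,0,1,-8,16,-5,0,0,0,1,-8,16.5,-5,0,0,0,1,-8,16.5,-5,0,0,0,1,-8,16.5,-5,0,0,0,1]

```text
time: 9.75
eef_pos: [0.6633, 0.0727, 0.1206]
eef_rot: [[-0.996, 0.09, -0.002], [0.09, 0.996, -0.001], [0.002, -0.001, -1.0]]
ft_force: [-0.0, -0.2, -1.5]
finger_gap: 0.0218
finger_force: 40.0
```

```bash
python3 -c "
from g import *
go(*st(.0435,.062),.071,YAW+np.pi);go(*st(.0435,-.103),.071,YAW+np.pi)
im=viewer.grab_frame('side');im=im[160:280,290:410];cv2.imwrite('pics/b.png',cv2.resize(im,None,fx=5,fy=5,interpolation=2))"
```

```text
inc [-0.43  0.15  4.96] [-0.001 -0.002  0.   ]
inc [ -0.43 -16.35   4.97] [-0.001 -0.002  0.   ]
```

View pics/b.png

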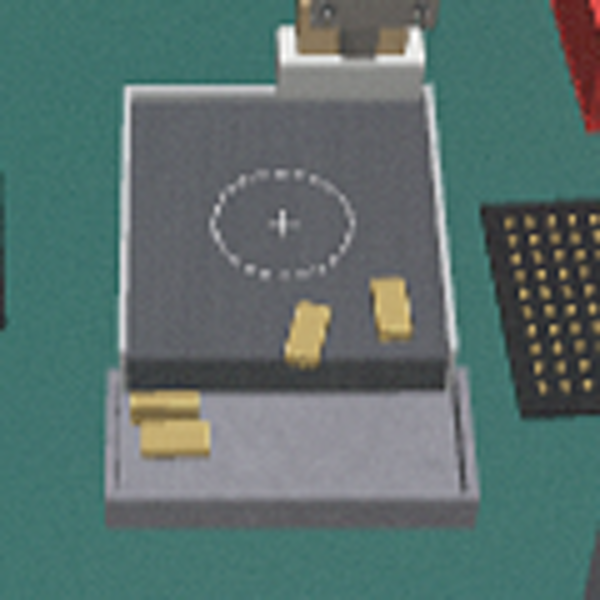

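Chips C and D are in the trough. B is at crop (308,333) and A at (391,308). Second stroke.

Call:
drive_tool:
  increments: [0.2,0,2,0,0,0,1,0.2,0,4,0,0,0,1,0.2,0,4.9,0,0,0,1,0.2,0,4.95,0,0,0,1,0.2,0,4.95,0,0,0,1]

```text
time: 10.42
eef_pos: [0.6623, 0.0735, 0.071]
eef_rot: [[-0.996, 0.09, -0.001], [0.09, 0.996, -0.0], [0.001, -0.0, -1.0]]
ft_force: [0.3, 0.1, -1.4]
finger_gap: 0.0218
finger_force: 40.0
```

Call:
drive_tool:
  increments: [0,-1.4,0,0,0,0,1,0,-2.8,0,0,0,0,1,0,-4.2,0,0,0,0,1,0,-5.6,0,0,0,0,1,0,-7,0,0,0,0,1,0,-8.4,0,0,0,0,1,0,-9.8,0,0,0,0,1,0,-11.2,0,0,0,0,1,0,-12.6,0,0,0,0,1,0,-14,0,0,0,0,1,0,-15.4,0,0,0,0,1,0,-16.5,0,0,0,0,1]

```text
time: 11.92
eef_pos: [0.6502, -0.0904, 0.0758]
eef_rot: [[-0.996, 0.091, 0.005], [0.091, 0.996, 0.002], [-0.005, 0.002, -1.0]]
ft_force: [-7.0, 4.4, 35.6]
finger_gap: 0.0217
finger_force: 40.0
```

Call:
drive_tool:
  increments: [0,0,0,0,0,0,1,0,0,0,0,0,0,1,0,0,-4,0,0,0,1,0,4,-5,0,0,0,1,0,10,-5,0,0,0,1,0,16,-5,0,0,0,1,0,16.5,-5,0,0,0,1,0,16.5,-5,0,0,0,1,0,16.5,-5,0,0,0,1]

```text
time: 13.05
eef_pos: [0.6623, 0.0721, 0.1214]
eef_rot: [[-0.996, 0.091, -0.0], [0.091, 0.996, -0.0], [0.0, -0.0, -1.0]]
ft_force: [-0.1, -0.7, -1.1]
finger_gap: 0.0219
finger_force: 40.0
```

```bash
python3 -c "
from g import *
im=viewer.grab_frame('side');im=im[160:280,290:410];cv2.imwrite('pics/c.png',cv2.resize(im,None,fx=4,fy=4,interpolation=2))
go(.4205,.0509,.12,np.deg2rad(91))"
```

```text
inc [23.9  -4.3   0.16] [-1.000e-03  0.000e+00  1.462e+00]
```

View pics/c.png

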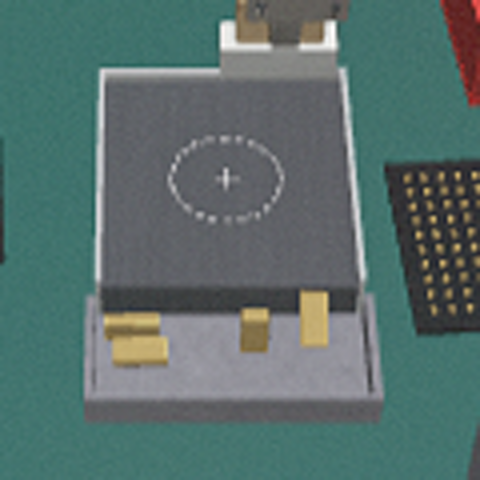

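All chips are off the plate. Two lie flat at crop (131,325) and (140,350). Two lean in the trough at (255,330) and (314,318). Returning the scraper.

Call:
drive_tool:
  increments: [12,-2.1,0,0,0,0.7,1,23.9,-4.3,0,0,0,1.462,1,23.9,-4.3,0,0,0,1.462,1,23.9,-4.3,0,0,0,1.462,1,23.9,-4.3,0,0,0,1.462,1,23.9,-4.3,0,0,0,1.462,1,23.9,-4.3,0,0,0,1.462,1,23.9,-4.3,0,0,0,1.462,1,23.9,-4.3,0,0,0,1.462,1,23.9,-4.3,0,0,0,1.462,1,23.9,-4.3,0,0,0,1.462,1,23.9,-4.3,0,0,0,1.462,1]

```text
time: 14.6
eef_pos: [0.4206, 0.0522, 0.1216]
eef_rot: [[-0.02, 1.0, -0.0], [1.0, 0.02, 0.0], [0.0, -0.0, -1.0]]
ft_force: [0.9, 0.7, -1.4]
finger_gap: 0.0221
finger_force: 40.0
```

```bash
python3 -c "
from g import *
go(.4205,.0509,.041,np.deg2rad(91))
im=viewer.grab_frame('side');im=im[160:290,230:410];cv2.imwrite('pics/d.png',cv2.resize(im,None,fx=4,fy=4,interpolation=2))"
```

```text
inc [-0.13 -0.01  8.06] [-0.    -0.     0.002]
```

View pics/d.png

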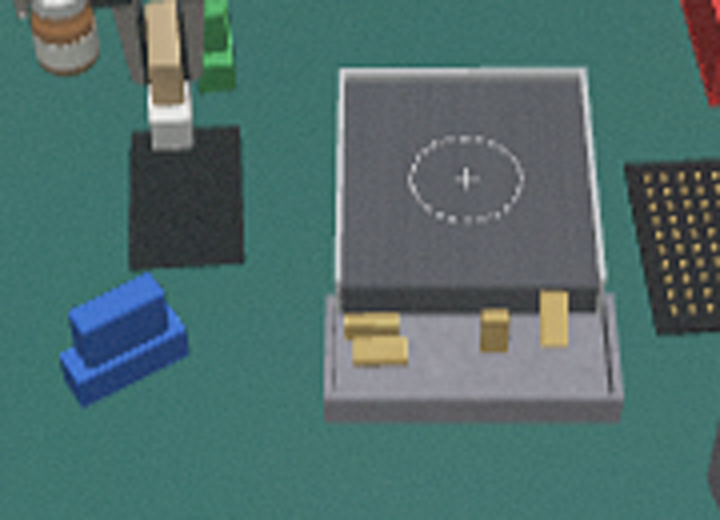

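All 4 chips are in the trough at the bottom of the view, and the scraper hangs level over its pad at (170,120). Lowering it.

Call:
drive_tool:
  increments: [-0.1,0,4,0,0,0,1,-0.1,0,7,0,0,0,1,-0.1,0,7.6,0,0,0,1,-0.1,0,7.9,0,0,0,1,-0.1,0,8.1,0,0,0,1,-0.1,0,8.1,0,0,0,1]

```text
time: 15.4
eef_pos: [0.4212, 0.0514, 0.0412]
eef_rot: [[-0.019, 1.0, 0.001], [1.0, 0.019, 0.0], [0.0, 0.001, -1.0]]
ft_force: [-0.3, 0.8, -0.6]
finger_gap: 0.0218
finger_force: 40.0
```

Call:
drive_tool:
  increments: [0,0,0.1,0,0,0,1,0,0,0.1,0,0,0,1,0,0,0.1,0,0,0,0,0,0,0.1,0,0,0,0,0,0,0.1,0,0,0,0,0,0,0.1,0,0,0,0,0,0,0.1,0,0,0,0,0,0,0.1,0,0,0,0,0,0,-8,0,0,0,0,0,0,-14,0,0,0,0,0,0,-14,0,0,0,0,0,0,-14,0,0,0,0]

```text
time: 16.9
eef_pos: [0.4215, 0.0514, 0.1818]
eef_rot: [[-0.019, 1.0, 0.003], [1.0, 0.019, 0.0], [0.0, 0.003, -1.0]]
ft_force: [-0.3, -0.5, -0.4]
finger_gap: 0.0916
finger_force: 0.0
```

```bash
cat > d.py <<'E'
from g import *
ims={n:viewer.grab_frame(n) for n in P}
for n in ims: cv2.imwrite(f"pics/l{n}.png",ims[n])
discs(ims,[(68,(.540,-.279)),(52,(.555,-.389)),(44,(.426,-.251))])
E
python3 d.py; python3 g.py .54 -.28 .15 60
```

```text
disc 68 top [ 0.5402 -0.28  ] 0.9851
disc 68 side [ 0.5381 -0.276 ] 0.9042
disc 52 top [ 0.5561 -0.3899] 0.9368
disc 52 side [ 0.5539 -0.3859] 0.8907
disc 44 top [ 0.4267 -0.2519] 0.9685
disc 44 side [ 0.4244 -0.2474] 0.8252
inc [-33.34  11.37   2.97] [-0.001  0.     0.543]
```

Call:
drive_tool:
  increments: [-33.3,11.4,3,0,0,0.543,0,-33.3,11.4,3,0,0,0.543,0,-33.3,11.4,3,0,0,0.543,0,-33.3,11.4,3,0,0,0.543,0,-33.3,11.4,3,0,0,0.543,0,-33.3,11.4,3,0,0,0.543,0,-33.3,11.4,3,0,0,0.543,0,-33.3,11.4,3,0,0,0.543,0,-33.3,11.4,3,0,0,0.543,0,-33.3,11.4,3,0,0,0.543,0,-33.3,11.4,3,0,0,0.543,0]

```text
time: 18.38
eef_pos: [0.541, -0.2789, 0.1509]
eef_rot: [[0.5, 0.866, 0.0], [0.866, -0.5, -0.0], [0.0, 0.0, -1.0]]
ft_force: [-1.0, -0.1, 1.0]
finger_gap: 0.0918
finger_force: 0.0
```

```bash
python3 g.py .5398 -.279 .005 60
python3 - <<'E'
from g import *
im=viewer.grab_frame('side');h=hsv(im)
m=(h[...,2]>100)&~((h[...,0]>60)&(h[...,0]<130)&(h[...,1]>60))
print(locate('side',comp(m,'side',[.42,.052,.04]),[box(.028,.08,.004,.034),box(.022,.06,.034,.076)],(.42,.05),0.016))
E
```

```text
inc [-0.07 -0.1  14.59] [ 0. -0.  0.]
(array([0.41965759, 0.05502192]), 0.9382796611091172)
```

Call:
drive_tool:
  increments: [-0.1,-0.1,6,0,0,0,0,-0.1,-0.1,11,0,0,0,0,-0.1,-0.1,13.5,0,0,0,0,-0.1,-0.1,14.6,0,0,0,0,-0.1,-0.1,14.6,0,0,0,0,-0.1,-0.1,14.6,0,0,0,1,-0.1,-0.1,14.6,0,0,0,1,-0.1,-0.1,14.6,0,0,0,1,-0.1,-0.1,14.6,0,0,0,1,-0.1,-0.1,14.6,0,0,0,1,-0.1,-0.1,14.6,0,0,0,1]
  squeeze: 25

```text
time: 19.8
eef_pos: [0.54, -0.2801, 0.0055]
eef_rot: [[0.5, 0.866, 0.001], [0.866, -0.5, -0.0], [0.0, 0.001, -1.0]]
ft_force: [-1.0, 1.1, 6.8]
finger_gap: 0.0672
finger_force: 25.0
```

Call:
drive_tool:
  increments: [0,0,-3,0,0,0,1,0,0,-8,0,0,0,1,0,0,-12,0,0,0,1,0,0,-12,0,0,0,1,0,0,-12,0,0,0,1]

```text
time: 20.42
eef_pos: [0.5388, -0.2795, 0.1237]
eef_rot: [[0.5, 0.866, -0.001], [0.866, -0.5, 0.001], [-0.0, -0.001, -1.0]]
ft_force: [-0.1, 0.6, -2.1]
finger_gap: 0.067
finger_force: 25.0
```

```bash
python3 g.py .6187 .0159 .125 85
```

```text
inc [29.57 -7.86 -0.13] [-0.001 -0.    -0.437]
```

Call:
drive_tool:
  increments: [29.6,-7.9,-0.1,0,0,-0.437,1,29.6,-7.9,-0.1,0,0,-0.437,1,29.6,-7.9,-0.1,0,0,-0.437,1,29.6,-7.9,-0.1,0,0,-0.437,1,29.6,-7.9,-0.1,0,0,-0.437,1,29.6,-7.9,-0.1,0,0,-0.437,1,29.6,-7.9,-0.1,0,0,-0.437,1,29.6,-7.9,-0.1,0,0,-0.437,1,29.6,-7.9,-0.1,0,0,-0.437,1,29.6,-7.9,-0.1,0,0,-0.437,1]

```text
time: 21.68
eef_pos: [0.6192, 0.0151, 0.1257]
eef_rot: [[0.088, 0.996, 0.0], [0.996, -0.088, 0.0], [0.0, 0.0, -1.0]]
ft_force: [0.2, -0.0, -1.4]
finger_gap: 0.0671
finger_force: 25.0
```

```bash
python3 g.py .6187 .0159 .036 85
```

```text
inc [ 0.07 -0.06  8.97] [ 0.    -0.    -0.001]
```

Call:
drive_tool:
  increments: [0.05,0,4,0,0,0,1,0.05,0,7.5,0,0,0,1,0.05,0,8.5,0,0,0,1,0.05,0,8.8,0,0,0,1,0.05,0,8.95,0,0,0,1,0.05,0,8.95,0,0,0,1]

```text
time: 22.42
eef_pos: [0.6175, 0.0161, 0.0386]
eef_rot: [[0.087, 0.996, -0.004], [0.996, -0.087, -0.0], [-0.001, -0.004, -1.0]]
ft_force: [-13.3, -0.5, 21.9]
finger_gap: 0.0677
finger_force: 25.0
```

Call:
drive_tool:
  increments: [0.05,0,-0.2,0,0,0,1,0.05,0,-0.2,0,0,0,1,0.05,0,-0.2,0,0,0,0,0.05,0,-0.2,0,0,0,0,0.05,0,-0.2,0,0,0,0,0.05,0,-0.2,0,0,0,0,0.05,0,-0.2,0,0,0,0,0.05,0,-7,0,0,0,0,0.05,0,-12,0,0,0,0,0.05,0,-15,0,0,0,0]

```text
time: 23.68
eef_pos: [0.6205, 0.017, 0.1894]
eef_rot: [[0.087, 0.996, 0.004], [0.996, -0.087, 0.0], [0.0, 0.004, -1.0]]
ft_force: [0.5, -0.1, -0.9]
finger_gap: 0.0917
finger_force: 0.0
```

```bash
python3 g.py .555 -.389 .15 60
```

```text
inc [-41.02  -3.02   3.91] [ 0.004 -0.001  0.437]
```

Call:
drive_tool:
  increments: [-41,-3,3.9,0,0,0.437,0,-41,-3,3.9,0,0,0.437,0,-41,-3,3.9,0,0,0.437,0,-41,-3,3.9,0,0,0.437,0,-41,-3,3.9,0,0,0.437,0,-41,-3,3.9,0,0,0.437,0,-41,-3,3.9,0,0,0.437,0,-41,-3,3.9,0,0,0.437,0,-41,-3,3.9,0,0,0.437,0,-41,-3,3.9,0,0,0.437,0,-41,-3,3.9,0,0,0.437,0]

```text
time: 25.05
eef_pos: [0.5543, -0.3878, 0.1474]
eef_rot: [[0.499, 0.867, 0.0], [0.867, -0.499, -0.0], [0.0, 0.0, -1.0]]
ft_force: [-0.4, -0.2, -0.1]
finger_gap: 0.0922
finger_force: 0.0
```

```bash
cat > e.py <<'E'
from g import *
ims={n:viewer.grab_frame(n) for n in P}
for n in ims: cv2.imwrite(f"pics/l{n}.png",ims[n])
for n in ims:
    for d in viewer.cut_out("disc52",n)+viewer.cut_out("disc68",n):
        if d["confidence"]>.3: print(n,d["confidence"],d["position"],d["pixels"].sum(),w(n,d["position"],.016))
a=ims["side"][150:400,230:450];b=ims["top"][130:260,280:460]
cv2.imwrite("pics/m%d.png"%(sensors.get_state()["time"]),np.hstack([cv2.resize(a,(396,450),interpolation=2),cv2.resize(b,(404,292),interpolation=2)[:, :] if 0 else cv2.copyMakeBorder(cv2.resize(b,(404,292),interpolation=2),0,158,0,0,0)]))
E
python3 e.py; ls pics/m*; python3 d.py; python3 g.py .555 -.389 .006 60
```

```text
top 0.75 [327.4, 177.4] 4495 [[ 0.61858778 -0.03427268]]
top 0.73 [310.0, 174.1] 324 [[0.62847021 0.02189909]]
top 0.52 [435.8, 195.0] 152 [[ 0.56697245 -0.38239683]]
top 0.48 [406.5, 248.2] 159 [[ 0.39603677 -0.28594518]]
top 0.75 [327.4, 177.4] 4495 [[ 0.61858778 -0.03427268]]
top 0.73 [310.0, 174.1] 324 [[0.62847021 0.02189909]]
top 0.52 [435.8, 195.0] 152 [[ 0.56697245 -0.38239683]]
top 0.48 [406.5, 248.2] 159 [[ 0.39603677 -0.28594518]]
side 0.78 [269.7, 310.8] 316 [[ 0.40157643 -0.28341013]]
side 0.56 [335.9, 351.7] 470 [[ 0.54671589 -0.39766941]]
side 0.78 [269.7, 310.8] 316 [[ 0.40157643 -0.28341013]]
side 0.56 [335.9, 351.7] 470 [[ 0.54671589 -0.39766941]]
pics/m25.png
disc 68 top [ 0.5598 -0.3839] 0.3797
disc 68 side [ 0.5717 -0.2419] 0.0319
disc 52 top [ 0.5597 -0.3839] 0.6309
disc 52 side [ 0.5538 -0.3858] 0.8832
disc 44 top [ 0.3978 -0.282 ] 0.9187
disc 44 side [ 0.3952 -0.2776] 0.8377
inc [ 0.05  0.1  14.11] [ 0.  0. -0.]
```

View pics/m25.png

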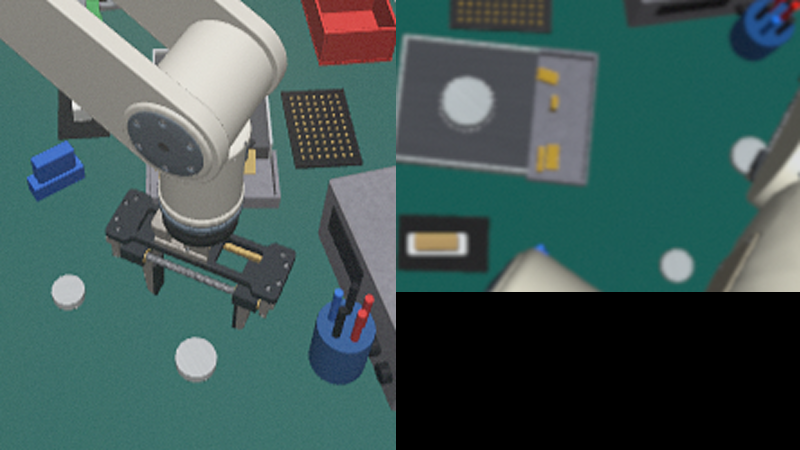

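```bash
cat > k.py <<'E'
from g import *
def stack(D,z0,ring=C):
    for n in P:
        im=viewer.grab_frame(n)
        r=D/2000*1000
        h=hsv(im)
        m=(h[...,2]>150)&(h[...,1]<60);m=cv2.morphologyEx(m.astype(np.uint8),2,np.ones((5,5)))
        p=proj(n,[[*C,z0+.016]])[0].astype(int);q=np.zeros_like(m);cv2.circle(q,tuple(int(v) for v in p),32,1,-1)
        print(D,n,*[np.round(v,4) for v in locate(n,comp(m&q,n,[*C,z0+.016]),[cyl(D/2000,z0+.0,z0+.016)] if n=='top' else [cyl(D/2000,z0+.012,z0+.016)],C)])
if __name__=="__main__": stack(float(sys.argv[1]),float(sys.argv[2]))
E
python3 k.py 68 .034
```

```text
68.0 top [0.6221 0.0178] 0.9203
68.0 side [0.6206 0.0375] 6.714
```

The 68 disc sits on the ring at view (466,100). The 44 disc has been knocked to about (.397,-.282), and the 52 has not moved. Picking up the 52.

Call:
drive_tool:
  increments: [0,0.1,6,0,0,0,0,0,0.1,11,0,0,0,0,0,0.1,13.3,0,0,0,0,0,0.1,14.05,0,0,0,0,0,0.1,14.05,0,0,0,0,0,0.1,14.05,0,0,0,1,0,0.1,14.05,0,0,0,1,0,0.1,14.05,0,0,0,1,0,0.1,14.05,0,0,0,1,0,0.1,14.05,0,0,0,1,0,0.1,14.05,0,0,0,1,0,0.1,14.05,0,0,0,1]

```text
time: 27.05
eef_pos: [0.5548, -0.3894, 0.0068]
eef_rot: [[0.5, 0.866, 0.0], [0.866, -0.5, -0.0], [0.0, 0.0, -1.0]]
ft_force: [-1.0, 1.1, 3.3]
finger_gap: 0.0513
finger_force: 25.0
```

Call:
drive_tool:
  increments: [0,0,0,0,0,0,1,0,0,0,0,0,0,1,0,0,-3,0,0,0,1,0,0,-8,0,0,0,1,0,0,-13,0,0,0,1,0,0,-13,0,0,0,1,0,0,-13,0,0,0,1]

```text
time: 27.92
eef_pos: [0.5541, -0.389, 0.1356]
eef_rot: [[0.5, 0.866, -0.001], [0.866, -0.5, 0.001], [0.0, -0.001, -1.0]]
ft_force: [0.1, 0.1, -1.2]
finger_gap: 0.0512
finger_force: 25.0
```

```bash
python3 g.py .6187 .0159 .135 85
```

```text
inc [ 38.29 -14.67   0.09] [-0.001 -0.    -0.437]
```

Call:
drive_tool:
  increments: [38.3,-14.7,0,0,0,-0.437,1,38.3,-14.7,0,0,0,-0.437,1,38.3,-14.7,0,0,0,-0.437,1,38.3,-14.7,0,0,0,-0.437,1,38.3,-14.7,0,0,0,-0.437,1,38.3,-14.7,0,0,0,-0.437,1,38.3,-14.7,0,0,0,-0.437,1,38.3,-14.7,0,0,0,-0.437,1,38.3,-14.7,0,0,0,-0.437,1,38.3,-14.7,0,0,0,-0.437,1,38.3,-14.7,0,0,0,-0.437,1,38.3,-14.7,0,0,0,-0.437,1]

```text
time: 29.42
eef_pos: [0.619, 0.0151, 0.1366]
eef_rot: [[0.088, 0.996, 0.0], [0.996, -0.088, -0.0], [0.0, 0.0, -1.0]]
ft_force: [0.1, -0.2, -1.0]
finger_gap: 0.0512
finger_force: 25.0
```

```bash
python3 g.py .6187 .0159 .055 85;python3 g.py .6187 .0159 .135 85
```

```text
inc [ 0.08 -0.04  8.16] [ 0.    -0.    -0.001]
inc [ 0.08 -0.04  0.16] [ 0.    -0.    -0.001]
```

Call:
drive_tool:
  increments: [0.1,0,4,0,0,0,1,0.1,0,6.5,0,0,0,1,0.1,0,7.4,0,0,0,1,0.1,0,7.7,0,0,0,1,0.1,0,7.7,0,0,0,1]

```text
time: 30.05
eef_pos: [0.6198, 0.0167, 0.0604]
eef_rot: [[0.087, 0.996, 0.001], [0.996, -0.087, 0.0], [0.0, 0.001, -1.0]]
ft_force: [0.1, 0.4, -0.8]
finger_gap: 0.0513
finger_force: 25.0
```

Call:
drive_tool:
  increments: [0,-0.1,0.1,0,0,0,1,0,-0.1,0.2,0,0,0,1,0,-0.1,0.2,0,0,0,1]

```text
time: 30.42
eef_pos: [0.6183, 0.0169, 0.0578]
eef_rot: [[0.087, 0.996, 0.0], [0.996, -0.087, 0.0], [0.0, 0.0, -1.0]]
ft_force: [0.1, -0.6, -1.1]
finger_gap: 0.0512
finger_force: 25.0
```

Call:
drive_tool:
  increments: [0,0,0.1,0,0,0,1,0,0,0.1,0,0,0,1,0,0,0.1,0,0,0,0,0,0,0.1,0,0,0,0,0,0,0.1,0,0,0,0,0,0,0.1,0,0,0,0,0,0,0.1,0,0,0,0,0,0,0.1,0,0,0,0,0,0,-6,0,0,0,0,0,0,-12,0,0,0,0,0,0,-12,0,0,0,0]

```text
time: 31.8
eef_pos: [0.6214, 0.017, 0.1829]
eef_rot: [[0.087, 0.996, 0.009], [0.996, -0.087, 0.0], [0.001, 0.009, -1.0]]
ft_force: [-0.6, 0.3, -0.4]
finger_gap: 0.0917
finger_force: 0.0
```

```bash
python3 g.py .397 -.281 .15 55
```

```text
inc [-31.64 -19.8    3.07] [ 0.009 -0.003  0.524]
```

Call:
drive_tool:
  increments: [-31.6,-19.8,3,0,0,0.524,0,-31.6,-19.8,3,0,0,0.524,0,-31.6,-19.8,3,0,0,0.524,0,-31.6,-19.8,3,0,0,0.524,0,-31.6,-19.8,3,0,0,0.524,0,-31.6,-19.8,3,0,0,0.524,0,-31.6,-19.8,3,0,0,0.524,0,-31.6,-19.8,3,0,0,0.524,0,-31.6,-19.8,3,0,0,0.524,0,-31.6,-19.8,3,0,0,0.524,0,-31.6,-19.8,3,0,0,0.524,0,-31.6,-19.8,3,0,0,0.524,0]

```text
time: 33.3
eef_pos: [0.3937, -0.2804, 0.1476]
eef_rot: [[0.573, 0.82, 0.0], [0.82, -0.573, -0.0], [-0.0, 0.0, -1.0]]
ft_force: [0.6, 1.1, 0.3]
finger_gap: 0.0916
finger_force: 0.0
```

```bash
sed -i 's/.426,-.251/.397,-.281/' d.py; python3 d.py|tail -2; python3 k.py 52 .05; python3 g.py .397 -.2815 .0065 55
python3 - <<'E'
from g import *
a=cv2.imread('pics/lside.png')[150:400,230:450];b=cv2.imread('pics/ltop.png')[130:260,270:400]
cv2.imwrite('pics/n.png',np.hstack([cv2.resize(a,(352,400),interpolation=2),cv2.resize(b,(400,400),interpolation=2)]))
E
```

```text
disc 44 top [ 0.4    -0.2788] 0.763
disc 44 side [ 0.3953 -0.2777] 0.8406
52.0 top [0.6188 0.0167] 1.5984
52.0 side [0.618  0.0181] 0.9343
inc [ 0.14  0.33 14.11] [-0. -0. -0.]
```

View pics/n.png

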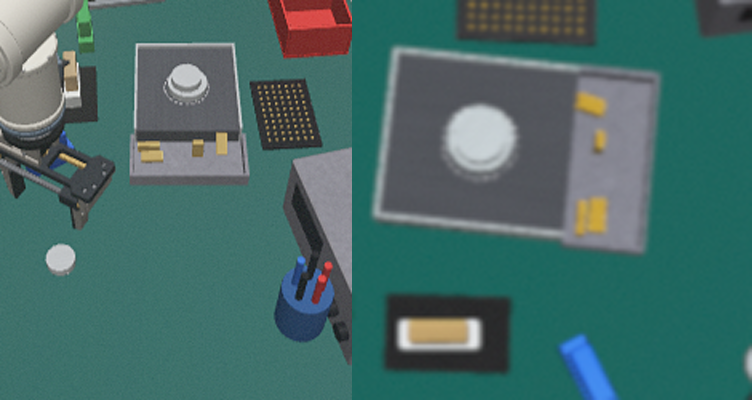

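The 68 and 52 discs are stacked on the ring at side view (186,80), and the chips stay in the trough. Picking up the 44.

Call:
drive_tool:
  increments: [0.1,0.3,6,0,0,0,0,0.1,0.3,11,0,0,0,0,0.1,0.3,13.3,0,0,0,0,0.1,0.3,14.05,0,0,0,0,0.1,0.3,14.05,0,0,0,0,0.1,0.3,14.05,0,0,0,1,0.1,0.3,14.05,0,0,0,1,0.1,0.3,14.05,0,0,0,1,0.1,0.3,14.05,0,0,0,1,0.1,0.3,14.05,0,0,0,1,0.1,0.3,14.05,0,0,0,1,0.1,0.3,14.05,0,0,0,1]

```text
time: 35.0
eef_pos: [0.3965, -0.2817, 0.0071]
eef_rot: [[0.574, 0.819, 0.0], [0.819, -0.574, -0.0], [0.0, 0.0, -1.0]]
ft_force: [0.4, 0.4, 2.1]
finger_gap: 0.043
finger_force: 25.0
```

Call:
drive_tool:
  increments: [0,0,0,0,0,0,1,0,0,0,0,0,0,1,0,0,0,0,0,0,1,0,0,-3,0,0,0,1,0,0,-8,0,0,0,1,0,0,-15,0,0,0,1,0,0,-15,0,0,0,1,0,0,-15,0,0,0,1]

```text
time: 36.0
eef_pos: [0.3964, -0.2816, 0.157]
eef_rot: [[0.574, 0.819, 0.001], [0.819, -0.574, -0.0], [-0.0, 0.001, -1.0]]
ft_force: [0.5, -0.2, -0.9]
finger_gap: 0.0427
finger_force: 25.0
```

```bash
python3 g.py .6187 .0159 .155 85
```

```text
inc [37.12  1.14  0.2 ] [ 0.001  0.    -0.524]
```

Call:
drive_tool:
  increments: [37.1,1.1,0,0,0,-0.524,1,37.1,1.1,0,0,0,-0.524,1,37.1,1.1,0,0,0,-0.524,1,37.1,1.1,0,0,0,-0.524,1,37.1,1.1,0,0,0,-0.524,1,37.1,1.1,0,0,0,-0.524,1,37.1,1.1,0,0,0,-0.524,1,37.1,1.1,0,0,0,-0.524,1,37.1,1.1,0,0,0,-0.524,1,37.1,1.1,0,0,0,-0.524,1,37.1,1.1,0,0,0,-0.524,1,37.1,1.1,0,0,0,-0.524,1]

```text
time: 37.5
eef_pos: [0.6183, 0.0156, 0.1573]
eef_rot: [[0.087, 0.996, 0.0], [0.996, -0.087, 0.0], [0.0, 0.0, -1.0]]
ft_force: [0.0, 0.3, 0.3]
finger_gap: 0.0431
finger_force: 25.0
```

```bash
python3 g.py .6187 .0159 .0755 85
```

```text
inc [0.04 0.04 8.18] [ 0. -0. -0.]
```

Call:
drive_tool:
  increments: [0,0,4,0,0,0,1,0,0,7,0,0,0,1,0,0,7.8,0,0,0,1,0,0,8.1,0,0,0,1,0,0,8.25,0,0,0,1,0,0,8.3,0,0,0,1,0,0,8.3,0,0,0,1]

```text
time: 38.38
eef_pos: [0.6186, 0.016, 0.0747]
eef_rot: [[0.087, 0.996, 0.001], [0.996, -0.087, 0.0], [0.0, 0.001, -1.0]]
ft_force: [0.2, -0.7, -0.7]
finger_gap: 0.0432
finger_force: 25.0
```

Call:
drive_tool:
  increments: [0,0,0.1,0,0,0,1,0,0,0.15,0,0,0,1,0,0,0.15,0,0,0,0,0,0,0.15,0,0,0,0,0,0,0.15,0,0,0,0,0,0,0.15,0,0,0,0,0,0,0.15,0,0,0,0,0,0,0.15,0,0,0,0,0,0,0.15,0,0,0,0,0,0,-6,0,0,0,0,0,0,-12,0,0,0,0,0,0,-12,0,0,0,0]

```text
time: 39.88
eef_pos: [0.6215, 0.016, 0.1994]
eef_rot: [[0.087, 0.996, 0.009], [0.996, -0.087, 0.0], [0.001, 0.009, -1.0]]
ft_force: [-0.6, 0.3, -1.1]
finger_gap: 0.0921
finger_force: 0.0
```

```bash
python3 g.py .460 .285 .17 3;python3 g.py .460 .285 .17 180
python3 - <<'E'
from g import *
im=viewer.grab_frame('side')[110:260,250:420];cv2.imwrite('pics/o.png',cv2.resize(im,None,fx=4,fy=4,interpolation=2)); print(sensors.get_state()['joints'])
E
```

```text
inc [ 25.39 -18.45   2.8 ] [ 0.007 -0.007  1.431]
inc [ 25.39 -18.45   2.8 ] [ 0.008  0.007 -1.658]
[2.33251109e-02 3.59772455e-01 1.66624583e+00 5.11364945e-06
 1.11093066e+00 1.10293172e-01]
```

View pics/o.png

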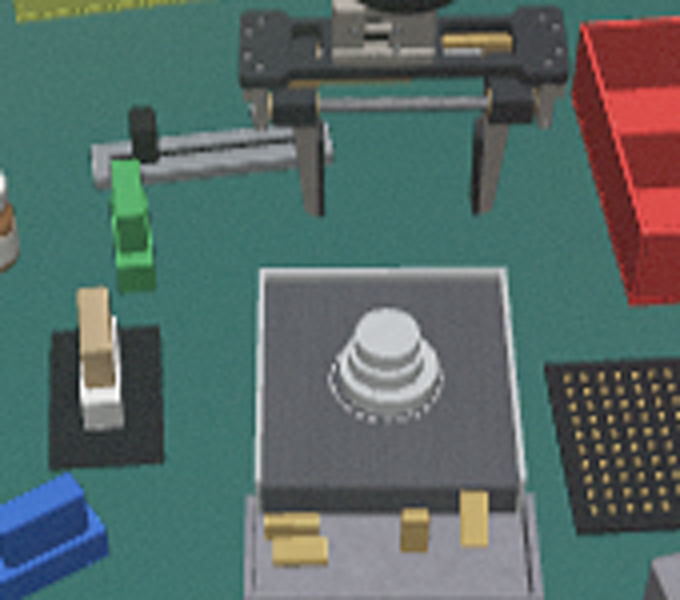

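The 3-disc stack stands on the ring at crop (387,365), the scraper stands on its pad at (100,370), and the chips are in the trough. Now the slider.

```bash
python3 g.py .4600 .2842 .17 93.1
python3 - <<'E'
from g import *
for n,z in(("top",.012),("side",.010)):
    im=viewer.grab_frame(n)
    h=hsv(im);p=proj(n,[.557,.331,.008])[0].round().astype(int)
    q=np.zeros(h.shape[:2],bool);q[p[1]-9:p[1]+10,p[0]-9:p[0]+10]=1
    m=q&(h[...,1]<90)&(h[...,2]>90)
    k,l,s,c=cv2.connectedComponentsWithStats(m.astype(np.uint8),connectivity=4)
    for i in range(1,k): print(n,s[i],(w(n,c[i],z)*1000).round(1))
E
```

```text
inc [ 25.33 -18.25   2.58] [ 0.005 -0.    -0.141]
top [209 186  14  19 131] [[556.3 317.1]]
side [313 129   1   1   1] [[551.1 375.3]]
side [322 133   4   1   4] [[583.7 351.9]]
side [307 134  15  12  90] [[546.7 320.1]]
side [322 144   1   1   1] [[574.3 298.8]]
side [307 144  19   4  36] [[561.6 288.9]]
```

Call:
drive_tool:
  increments: [25.3,-18.2,2.5,0,0,-0.141,0,25.3,-18.2,2.5,0,0,-0.141,0,25.3,-18.2,2.5,0,0,-0.141,0,25.3,-18.2,2.5,0,0,-0.141,0,25.3,-18.2,2.5,0,0,-0.141,0,25.3,-18.2,2.5,0,0,-0.141,0,25.3,-18.2,2.5,0,0,-0.141,0,25.3,-18.2,2.5,0,0,-0.141,0,25.3,-18.2,2.5,0,0,-0.141,0]

```text
time: 41.15
eef_pos: [0.4596, 0.2827, 0.169]
eef_rot: [[-0.052, 0.999, -0.0], [0.999, 0.052, -0.0], [-0.0, -0.0, -1.0]]
ft_force: [0.6, 0.1, 0.5]
finger_gap: 0.0918
finger_force: 0.0
```

```bash
python3 g.py .4600 .2842 .025 93.1
python3 - <<'E'
from g import *
ims={"top":cv2.imread("pics/top0.png")[180:245,195:250],"side":viewer.grab_frame("side")[120:165,265:340]}
a=cv2.resize(ims["top"],None,fx=8,fy=8,interpolation=2);b=cv2.resize(cv2.imread("pics/side0.png")[120:165,265:340],(350,210),interpolation=2)
b=cv2.copyMakeBorder(b,0,a.shape[0]-210,0,0,0);cv2.imwrite("pics/p.png",np.hstack([a,b]))
E
```

```text
inc [ 0.15  0.05 14.4 ] [-0.     0.    -0.002]
```

View pics/p.png

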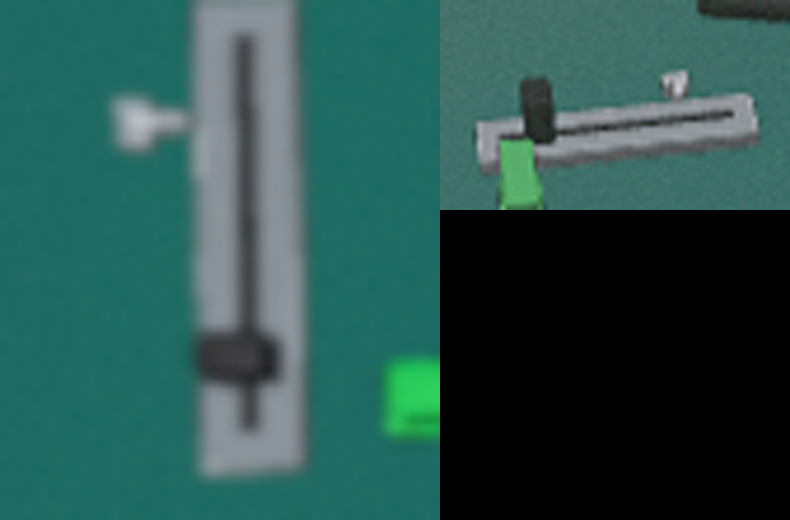

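The pointer body is at top crop (133,120) with its tip at (175,120) beside the track. The grip is at (240,355).

Call:
drive_tool:
  increments: [0.1,0,6,0,0,0,0,0.1,0,11,0,0,0,0,0.1,0,13.8,0,0,0,0,0.1,0,14.4,0,0,0,0,0.1,0,14.4,0,0,0,1,0.1,0,14.4,0,0,0,1,0.1,0,14.4,0,0,0,1,0.1,0,14.4,0,0,0,1,0.1,0,14.4,0,0,0,1,0.1,0,14.4,0,0,0,1,0.1,0,14.4,0,0,0,1,0.1,0,14.4,0,0,0,1]
  squeeze: 15

```text
time: 42.7
eef_pos: [0.4591, 0.2848, 0.0251]
eef_rot: [[-0.054, 0.999, 0.0], [0.999, 0.054, -0.0], [-0.0, 0.0, -1.0]]
ft_force: [0.6, 0.1, 0.3]
finger_gap: 0.0202
finger_force: 15.0
```

Call:
drive_tool:
  increments: [0,0,0,0,0,0,1,0,0,0,0,0,0,1,0,0,0,0,0,0,1,0,0,0,0,0,0,1]

```text
time: 43.2
eef_pos: [0.459, 0.2848, 0.0251]
eef_rot: [[-0.054, 0.999, 0.0], [0.999, 0.054, 0.0], [0.0, 0.0, -1.0]]
ft_force: [0.9, 0.3, -0.7]
finger_gap: 0.02
finger_force: 15.0
```

Run:
```python
from g import *
u=np.array([np.cos(np.deg2rad(3.1)),np.sin(np.deg2rad(3.1))]);t=sensors.get_state()["eef_pos"][:2]
T=lambda a:(np.array(a,float)+.5)/8-.5+[195,180]
S=lambda a:(np.array(a,float)-[440,0]+.5)/(350/75)-.5+[265,120]
for n,q,z in(("top",T([[133,95],[133,144],[135,120],[170,120]]),.016),("top",T([[133,153]]),0),("side",S([[674,77],[676,98]]),.016),("side",S([[676,98],[674,82]]),.008),):
    X=w(n,q,z);print(n,z,X.round(4).tolist(),((X-t)@u).round(4))
```

```text
top 0.016 [[0.5667, 0.3365], [0.5469, 0.3355], [0.5566, 0.3352], [0.5569, 0.3212]] [0.1103 0.0905 0.1002 0.0997]
top 0 [[0.5456, 0.3392]] [0.0894]
side 0.016 [[0.5538, 0.3323], [0.5535, 0.3104]] [0.0972 0.0957]
side 0.008 [[0.554, 0.3195], [0.5539, 0.3363]] [0.0967 0.0975]
```

Call:
drive_tool:
  increments: [0,1,0,0,0,0,1,0,2,0,0,0,0,1,0,3,0,0,0,0,1,0,4,0,0,0,0,1,0,5,0,0,0,0,1,0,6,0,0,0,0,1,0,7,0,0,0,0,1,0,8,0,0,0,0,1,0,9,0,0,0,0,1,0,9.8,0,0,0,0,1,0,9.8,0,0,0,0,1,0,9.8,0,0,0,0,1]

```text
time: 44.7
eef_pos: [0.5582, 0.291, 0.0251]
eef_rot: [[-0.054, 0.999, 0.002], [0.999, 0.054, 0.002], [0.002, 0.002, -1.0]]
ft_force: [1.3, 6.4, -3.4]
finger_gap: 0.02
finger_force: 15.0
```

Call:
drive_tool:
  increments: [0,0,0,0,0,0,1,0,0,0,0,0,0,0,0,0,0,0,0,0,0,0,0,0,0,0,0,0,0,0,0,0,0,0,0,0,0,0,0,0,0,0,0,0,-8,0,0,0,0,0,0,-15,0,0,0,0,-15,0,-20,0,0,0,0,-25,0,-20,0,0,0,0,-25,0,-20,0,0,0,0,-25,0,-20,0,0,0,0]

```text
time: 46.2
eef_pos: [0.5695, 0.0505, 0.223]
eef_rot: [[-0.054, 0.999, 0.001], [0.999, 0.054, -0.0], [-0.0, 0.001, -1.0]]
ft_force: [1.0, -0.6, 0.1]
finger_gap: 0.0917
finger_force: 0.0
```

Run:
```python
from g import *
a=viewer.grab_frame("top");b=viewer.grab_frame("side");cv2.imwrite("pics/q_top.png",a)
a=cv2.resize(a[180:245,195:250],None,fx=7,fy=7,interpolation=2);b=cv2.resize(b[110:270,260:420],(400,400),interpolation=2)
b=cv2.copyMakeBorder(b,0,a.shape[0]-400,0,0,0);cv2.imwrite("pics/q.png",np.hstack([a,b]))
```

```text
(no output)
```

View pics/q.png

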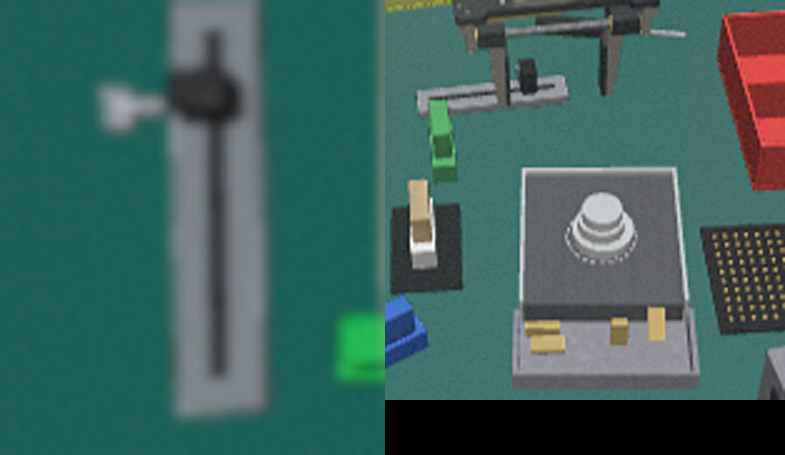

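The grip is next to the pointer (top crop: grip (205,97), pointer tip row about 105), and the stack, scraper and chips are all in place. Now checking the offset numerically.

Run:
```python
from g import *
u=np.array([np.cos(np.deg2rad(3.1)),np.sin(np.deg2rad(3.1))])
def grip(n,im,x):
    m=(hsv(im)[...,2]<75);q=np.zeros(m.shape,np.uint8);p=proj(n,[*x,.034])[0]
    cv2.fillConvexPoly(q,cv2.convexHull(proj(n,box(.036,.032,.022,.062)+[*x,0]).astype(np.int32)),1)
    return locate(n,comp(m&(q>0),n,[*x,.034]),[box(.02,.028,.014,.054)],x,.054)
for n in P:
    a=grip(n,cv2.imread(f"pics/{n}0.png"),(.459,.285));b=grip(n,viewer.grab_frame(n),(.558,.290))
    print(n,a,b,(b[0]-a[0])@u)
    # render predicted outlines: pointer centred at TCP u + d
    im=viewer.grab_frame(n)
    h=hsv(im);c=np.array([.512,.287])
    for d in(.094,.098,.102):
        X=np.array([.459,.2848])+u*d; v=np.array([-u[1],u[0]])
        print(n,d,proj(n,[[*(X+v*.045),.016],[*(X+v*.03),.016]]).round(1).tolist())
    p=proj(n,[.557,.333,.012])[0].round().astype(int)
    print(h[p[1]-6:p[1]+7,p[0]-7:p[0]+8,1])
```

```text
top (array([0.46031312, 0.2850659 ]), 0.6669062163133309) (array([0.55862664, 0.29163687]), 0.8023039132644418) 0.09852500554728648
top 0.094 [[211.4, 196.5], [216.2, 196.3]]
top 0.098 [[211.4, 195.2], [216.2, 195.1]]
top 0.102 [[211.4, 194.0], [216.2, 193.8]]
[[181 183 178 183 183 178 183 180 184 184 187 189 181 138  67]
 [189 191 186 183 181 179 176 184 181 182 183 184 182 155  78]
 [181 185 183 178 144 130 130 139 145 171 181 187 180 154  79]
 [185 174 175 144  89  65  56  63  80 125 164 171 175 148  70]
 [181 188 178 127  64  35  25  25  30  52  76  83  81  78  44]
 [185 188 186 136  67  31  18  16  17  24  25  25  28  23  20]
 [188 183 184 147  75  33  17  16  14  15  18  18  19  20  28]
 [188 181 179 147  75  33  18  14  16  23  37  39  45  53  39]
 [183 178 179 149  83  36  22  19  21  53 109 123 123  95  45]
 [183 185 174 174 118  70  42  39  50  99 161 176 170 109  40]
 [178 189 183 188 168 142 121 117 130 153 177 183 177 108  40]
 [183 183 179 189 187 176 181 181 175 183 181 194 180 106  40]
 [183 186 183 183 180 184 186 181 187 181 181 187 176 113  45]]
side (array([0.4587
[... 365 characters left out ...]
6 112]
 [ 93 111 113 103 106 101  80  73  76  72 100 111 112 108 104]
 [101 109 111 109  81  60  25  21  12  14  53 107 113 112 107]
 [103 106 104 122  38  15  25  13  16  10  29 107 116 112 110]
 [ 93 109 119  52  19  29  18  19  26  21   5 104 112 112 114]
 [103 111 114  52  11  32  19  16  20   9   9 112 112 115 104]
 [ 91 110 112  88   5  28  14  16  13  16   9  92 111 114 110]
 [ 88 111 106 105   7  17  34  38  25  20  11  71 126 106 112]
 [ 82 120 114 112  44  50  36  17  56  61  35  59 107 111  70]
 [ 98 121 126 112  59  32  33  17  33  18  35  34  21  17  21]
 [ 70  22  20  21  17  46  23  59  44  23  27  25  14  17  17]
 [ 19  15  16  14  18  43  64  15  57  52  23  12  17  17  19]]
```

```bash
python3 -c "
from workcell import arm;print(arm.job_done())"
```

```text
the job is handed in; nothing more can be done
None
```

I handed the job in, but the judge gave no result; by my last pictures all 4 offcuts are in the trough (two of them leaning), the scraper stands on its pad, discs 68, 52 and 44 are stacked on the ring, and the slider grip is within about 2 mm of the pointer.

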